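# Snap the hold-down arm over the loaded station

## Robot

A 7-joint arm with a two-finger parallel gripper is mounted at the origin on the work surface. World frame = base frame: x ahead of the robot, y to its left, z up, the work surface at z = 0. Lengths are in m, angles in rad, forces in N, time in s.
With the tool pointing down it reaches from about 0.425 to 0.825 m from the base axis. Payload 3.6 kg.
Tool frame: the origin (TCP) lies where the fingers leave the gripper's body, on its centre line; the fingertips stand 73 mm ahead of it and the grasp point (between the pads) lies 54 mm ahead of it; x points along the fingers, y is the direction in which the jaws open and shut, and the axes are right-handed (so a half turn about x gives the same grasp; the last joint's range is limited). The gripper opens to 85 mm and grips with 20 to 120 N. Pads are 22 mm wide; open, the fingers measure 114 mm over their backs; the gripper's body (76 mm by 85 mm) begins 54 mm behind the grasp point. The pads swing forward as they close: fully open they stand 13 mm farther back than shut.
Start: joints at [-0.026, 0.615, -0.013, 1.423, 0.008, 1.103, -0.04], TCP at [0.65, 0, 0.304] pointing down, gripper open.
Joint ranges: [-3.12, 3.12], [-0.3, 2.06], [-1.34, 1.32], [0.26, 2.42], [-1.36, 4.5], [0.01, 1.98], [-2.84, 2.84]. Speed limits (rad/s): [2.79, 2.79, 3.14, 3.14, 3.14, 3.14, 3.14].

## Interface

Orientations are given as a unit quaternion [x, y, z, w].
In Python, from station import arm, snapshot, camera_info, ticket gives the robot as it stands. Calls block until the motion is done:
- arm.movep(position, orientation): joint-space move of the TCP to a pose.
- arm.line_to(position, velocity=0.15, ori=None): straight line of the TCP; ori=None keeps the orientation; velocity is the mean speed in m/s.
- arm.move_j(angles): joint-space move.
- arm.move_gripper(opening, effort=None): opening from 0.0 (shut) to 1.0 (fully open); effort is the grip in N (None keeps the last); returns when the fingers have stopped.
- arm.pause(seconds).
- arm.ik(position, orientation): joint angles nearest the present ones, or None.
- snapshot(name): name is "scene" or "side" or "wrist"; returns the picture (480x640x3 uint8, blue, green, red); there is no depth.
- camera_info(name): a dict with "fx", "fy", "cx", "cy" (pixels), "R" (3x3) and "t" (3): a world point X has camera coordinates R X + t; the wrist camera has in their place "T_tool_cam" (4x4, takes a point from camera to tool coordinates, whose origin is the TCP and whose axes are the tool frame's). Camera axes: x right, y down, z forward; pixel columns grow to the right and rows downward; lengths in m; the calibration is good to about 2 mm. The wrist camera is an equidistant fisheye: a pixel r from the principal point sees the ray r / f radians off the axis. A picture is of the moment at which its call begins: read the wrist's pose just before it. camera_info takes no time and is no camera call.
A pose or a line that the arm cannot do raises arm.MotionError and nothing moves.
- ticket.finish_job(): hands the job in, once; it reports no verdict.
Readings, each from a call of its own:
- arm.read_time(): time.
- arm.read_joint_positions(): joint angles.
- arm.read_dq(): joint speeds.
- arm.read_effort(): joint torques, N m.
- arm.read_tool_pos(): TCP position.
- arm.read_eef_rot(): TCP orientation.
- arm.read_ft_force(): force on the tool from outside, world axes, zero at the start.
- arm.read_wrist_torque(): the same for the moment, N m.
- arm.read_opening(): opening from 0.0 (shut) to 1.0 (fully open).
Only numpy, scipy, OpenCV 4.12 (cv2) and the standard library are available. Lean on these libraries where they do the work, as an engineer would, in place of code of your own. Each camera call takes 0.05 s, during which the arm holds its last target.

## Task

One of the two test stations has a grey housing sitting in its nest; its sprung hold-down arm is still thrown back. Push that arm over its snap point so that it springs fully down over the housing, without knocking the housing out of its nest, and let go. Leave the empty station's arm thrown back as it is.

Things in the scene. Friction and masses are not known exactly. Their poses are not given: they have to be found in the camera images.
- station_a: Loaded station (housing in its nest), fixed: steel plate 240 (x) x 100 (y) x 12 mm, left or right, turned up to 30 deg. Origin: centre of the plate's underside, on the table; z up. Black nest: centre x -35, floor 18 high, lips 26 high. Two cheeks (x 28 to 84, 50 over both, 78 high) carry the hold-down arm; its hinge pin lies along y at x +50, 62 above the table. From hinge to nest is -x.
- holddown_a (a joint): Its arm: bar 20 wide, 12 thick, black round grip 22 dia, 33 long, grip end 115 mm from the pin. 0 rad: thrown back 30 deg from upright, grip end at station x +108, 162 mm high. Grows as it swings towards -x: 0.52 upright, 0.80 snap point, 2.09 level, fully down on its stop. Short of 0.80 it springs back, past it it springs down alone. Push the grip from its +x side: 4 N at first, 0 at the snap.
- housing: Grey cast housing, 60 (x) x 56 (y) x 30 mm high, white gland stub on its +y side, about 0.25 kg, loose in station_a's nest with 2 mm play each side. Origin: centre of its underside; z up. A like one lies spare on the table, in no nest.
- holddown_b (a joint): Arm of the other station, which is identical but has an empty nest. Same values: 0 rad = thrown back (start), 2.09 = fully down. It is to stay thrown back.
Things that resemble listed ones, but are neither listed nor needed, are in the scene too. What is shaped like the housing but green or orange is not meant.

How it is judged:
At the end, for the whole second after the job is handed in: The loaded station's arm is down on its stop (within 10 degrees) and still; the housing is at rest in its nest, within 10 mm of the nest's centre each way, not lifted by more than 10 mm, upright within 10 degrees; the empty station's arm is thrown back (within 10 degrees) (value of joint holddown_a above 1.92 rad and velocity of joint holddown_a between -0.1 and 0.1 rad/s and value of joint holddown_b below 0.17 rad and x of housing in the frame of station_a between -0.045 and -0.025 m and y of housing in the frame of station_a between -0.01 and 0.01 m and height (world z) of housing below 0.028 m and angle between housing's own z axis and vertical below 0.17 rad and linear speed of housing below 0.02 m/s); the robot touches nothing.
It fails at once if the empty station's arm is pushed over its snap point (value of joint holddown_b above 0.8 rad).
It fails at once if the housing is knocked out of its nest (distance of housing from where it was at the start of the episode above 0.02 m).
It also fails if it takes over 29 s, if anything falls off the work surface, if the arm or the gripper's body presses on something with over 40 N, if the wrist force passes 120 N, or if a joint passes its speed limit or range.

## Working session

There is one attempt and no reset: what is moved stays moved. The work goes in short steps, each a Python script; the robot and the scene stay as the last script left them, time stands still between calls to the robot, and variables do not carry over. Pictures are saved under pics/ and viewed, and the job is handed in when it is done.

```bash
mkdir -p pics; python3 - <<'E'
from station import arm,snapshot,camera_info
import cv2
for n in ("scene","side","wrist"):
    cv2.imwrite(f"pics/{n}0.png",snapshot(n)); print(n,camera_info(n))
print(arm.read_time(),arm.read_tool_pos(),arm.read_eef_rot())
E
```

```text
scene {'fx': 507.55775198295186, 'fy': 507.55775198295186, 'cx': 319.66082441434367, 'cy': 234.42114066764248, 'R': array([[ 0.10650229,  0.99420488, -0.01462564],
       [ 0.7979882 , -0.09423975, -0.59525935],
       [-0.59318807,  0.0517254 , -0.80340052]]), 't': array([-0.12682548, -0.27718261,  1.40281581])}
side {'fx': 553.5139188958086, 'fy': 553.5139188958086, 'cx': 315.5326550301162, 'cy': 239.97038968274725, 'R': array([[ 0.74241848, -0.66991741,  0.00504645],
       [-0.41901243, -0.47021075, -0.77674348],
       [ 0.52272688,  0.57455418, -0.62979687]]), 't': array([-0.25695122,  0.24686992,  0.88893578])}
wrist {'fx': 371.64829954431775, 'fy': 371.64829954431775, 'cx': 313.71302949903026, 'cy': 236.71804054549762, 'T_tool_cam': array([[-4.18457174e-04, -3.14078252e-01,  9.49397007e-01,
        -7.08011812e-02],
       [ 9.99999582e-01, -9.03347276e-04,  1.41916674e-04,
        -4.21060887e-04],
       [ 8.13062259e-04,  9.49396669e-01,  3.14078499e-01,
        -8.09504754e-02],
       [ 0.00000000e+00,  0.00000000e+00,  0.00000000e+00,
         1.00000000e+00]])}
0.15 [6.49550731e-01 4.31761755e-05 3.02978348e-01] [ 0.49947967  0.50053414 -0.50048814  0.49949701]
```

View pics/scene0.png

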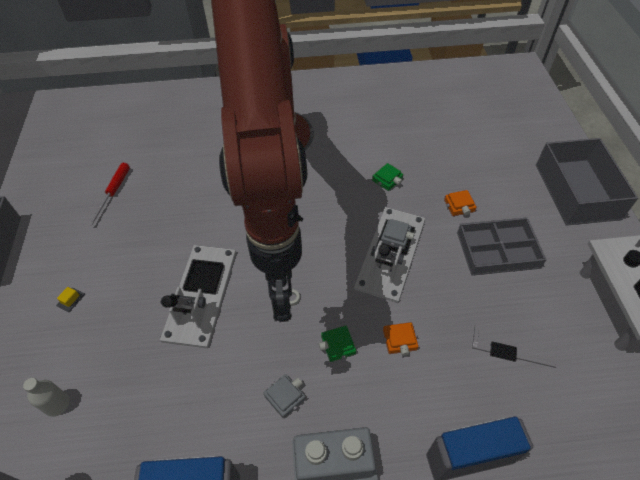

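View pics/side0.png

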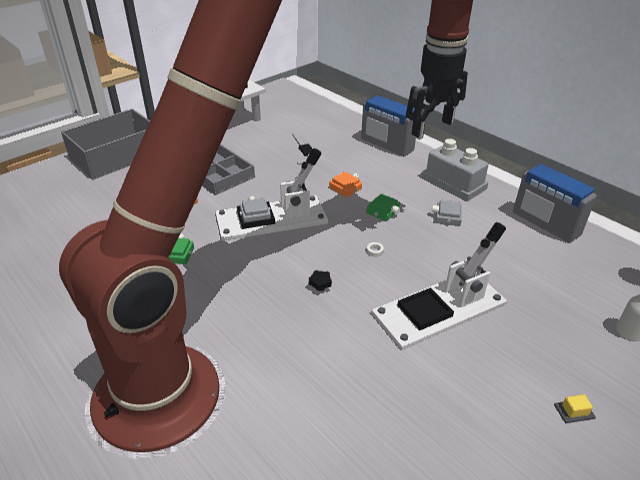

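View pics/wrist0.png

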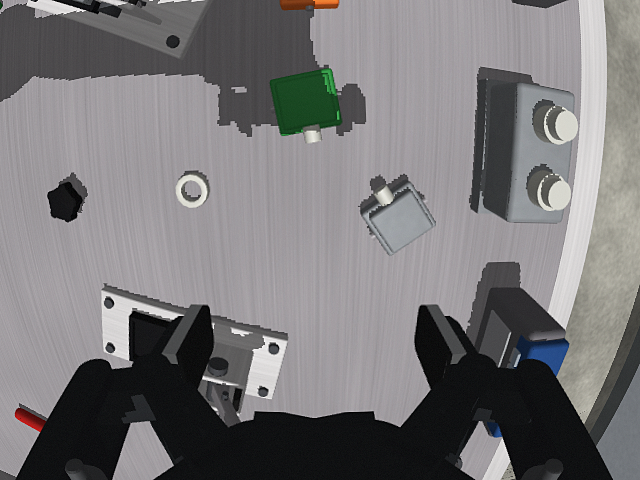

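Scene picture: candidates are the station at (395,250), with a grey housing in its nest at (397,232), and the station at (200,295), whose nest is empty at (205,275). The spare grey housing is at (284,395). The green and orange ones don't count. So the loaded station is the one at (395,250); next I check it close up.

```bash
python3 - <<'E'
import cv2
s=cv2.imread("pics/scene0.png")[195:315,340:440]; d=cv2.imread("pics/side0.png")[125:250,205:345]
a=cv2.resize(s,(390,468),interpolation=cv2.INTER_CUBIC);cv2.imwrite("pics/c1.png",cv2.resize(s,(500,600),interpolation=cv2.INTER_CUBIC))
cv2.imwrite("pics/c2.png",cv2.resize(d,(672,600),interpolation=cv2.INTER_CUBIC))
E
```

```text
(no output)
```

View pics/c1.png

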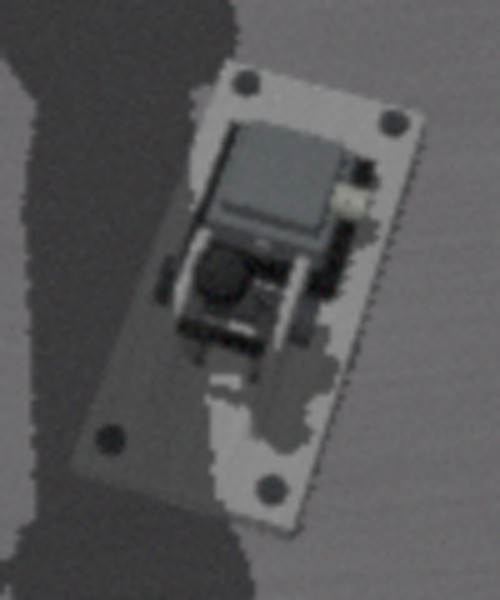

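View pics/c2.png

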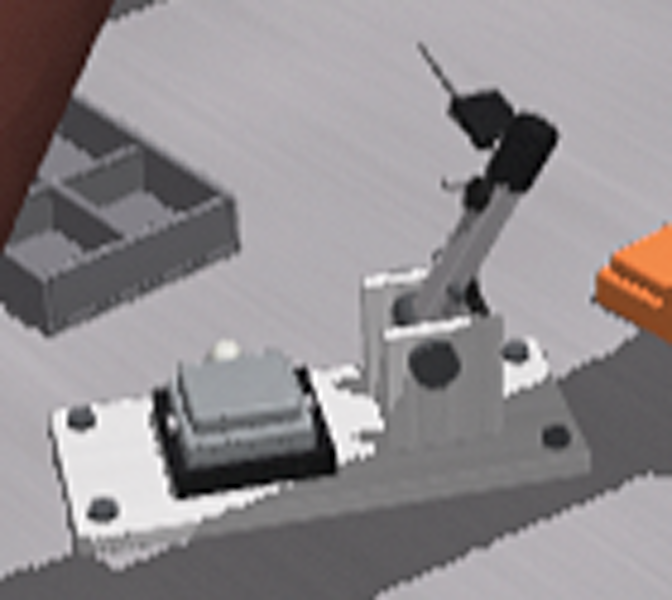

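The crops confirm it: the grey housing with a white stub sits in this nest and the arm leans back. I have four screws in each view, so next comes the station pose.

```bash
cat > h.py <<'E'
import numpy as np
from station import camera_info
def ray(n,uv,z):
    c=camera_info(n);R,t=c["R"],c["t"]
    d=R.T@np.array([(uv[0]-c["cx"])/c["fx"],(uv[1]-c["cy"])/c["fy"],1]);o=-R.T@t
    return o+d*(z-o[2])/d[2]
def proj(n,X):
    c=camera_info(n);p=c["R"]@X+c["t"];return np.array([c["cx"]+c["fx"]*p[0]/p[2],c["cy"]+c["fy"]*p[1]/p[2]])
E
python3 - <<'E'
from h import *
sc=[(246,83),(394,123),(111,439),(272,490)]   # near L, near R(+y side), far
sd=[(102,510),(82,418),(556,436),(516,352)]
P=[np.array([ray("scene",(340+u/5,195+v/5),.013) for u,v in sc]),np.array([ray("side",(205+u/4.8,125+v/4.8),.013) for u,v in sd])]
for p in P:
    c=p.mean(0); x=(p[2]+p[3]-p[0]-p[1])[:2]; y=(p[1]+p[3]-p[0]-p[2])[:2]
    print(p.round(4),c.round(4),np.degrees([np.arctan2(x[1],x[0]),np.arctan2(-y[0],y[1])]),np.linalg.norm(x)/2,np.linalg.norm(y)/2)
    yaw=np.arctan2(x[1],x[0]); Rz=np.array([[np.cos(yaw),-np.sin(yaw)],[np.sin(yaw),np.cos(yaw)]])
    g=np.r_[c[:2]+Rz@[.108,0],.162]; print("grip end",g,proj("scene",g),(proj("side",g)-[205,125])*4.8,(proj("scene",g)-[340,195])*5)
E
```

```text
[[0.3194 0.2612 0.013 ]
 [0.3516 0.326  0.013 ]
 [0.508  0.166  0.013 ]
 [0.5409 0.2303 0.013 ]] [0.43   0.2459 0.013 ] [-26.79022477 -26.80343408] 0.21171308537119754 0.07228474557620607
grip end [0.52638324 0.19718803 0.162     ] [383.93382545 248.9845116 ] [536.35091528 117.2963761 ] [219.66912725 269.92255799]
[[0.3196 0.2588 0.013 ]
 [0.353  0.323  0.013 ]
 [0.5101 0.1641 0.013 ]
 [0.542  0.2277 0.013 ]] [0.4312 0.2434 0.013 ] [-26.591963   -27.04940239] 0.21217867472953408 0.07174271048592502
grip end [0.52775111 0.19507919 0.162     ] [382.97368185 249.67368943] [541.84474014 118.05896967] [214.86840927 273.36844716]
```

Both views agree within 3 mm: station centre is at (0.4306, 0.2447) with yaw about -26.75°, and the predicted grip end lands on the black grip in both. Next I shut the jaws and stand the fingers on the +x side of the grip.

```bash
cat >> h.py <<'E'
from scipy.spatial.transform import Rotation as Ro
C=np.array([.4306,.2447]);yaw=np.radians(-26.75)
Rz=np.array([[np.cos(yaw),-np.sin(yaw)],[np.sin(yaw),np.cos(yaw)]])
def W(x,y,z): return np.r_[C+Rz@[x,y],z]
def ori(s):  # tool x down, tool y = s*station y
    X=np.array([0,0,-1.]);Y=np.r_[s*Rz[:,1],0];return Ro.from_matrix(np.c_[X,Y,np.cross(X,Y)]).as_quat()
E
python3 - <<'E'
from h import *
from station import arm,snapshot
import cv2
print(Ro.from_quat(arm.read_eef_rot()).as_matrix().round(2))
q0=np.array(arm.read_joint_positions());best=None
for s in (1,-1):
    q=[arm.ik(W(x,0,z),ori(s)) for x,z in ((150,.3),)] if 0 else [arm.ik(W(.15,0,.30),ori(s)),arm.ik(W(.15,0,.215),ori(s)),arm.ik(W(.025,0,.215),ori(s))]
    print(s,[None if k is None else np.round(k,2) for k in q])
    if all(k is not None for k in q):
        c=abs(np.array(q[0])-q0).max()
        if best is None or c<best[0]: best=(c,s)
s=best[1];print(s)
arm.move_gripper(0.0)
arm.movep(W(.15,0,.30),ori(s))
arm.line_to(W(.15,0,.215),0.12)
print(arm.read_time(),arm.read_tool_pos(),W(.15,0,.215),arm.read_ft_force())
a,b=snapshot("scene"),snapshot("side")
cv2.imwrite("pics/c3.png",np.hstack([cv2.resize(a[190:330,320:460],(390,390)),cv2.resize(b[90:250,200:360],(390,390))]))
E
```

```text
[[-0.  1.  0.]
 [ 0.  0. -1.]
 [-1. -0. -0.]]
1 [array([-0.15,  0.54, -0.31,  1.6 ,  0.18,  1.03,  0.59]), array([-0.17,  0.63, -0.27,  1.7 ,  0.22,  0.84,  0.56]), array([-0.33,  0.53, -0.28,  1.93,  0.21,  0.71,  0.37])]
-1 [array([-0.66,  0.57,  0.53,  1.62, -0.32,  1.04, -2.08]), array([-0.65,  0.67,  0.5 ,  1.71, -0.4 ,  0.86, -2.01]), array([-0.85,  0.56,  0.49,  1.94, -0.38,  0.73, -2.17])]
1
2.5833 [0.56520109 0.17710805 0.21563893] [0.56454684 0.17718523 0.215     ] [ 1.09805832  0.72285735 -0.29221912]
```

View pics/c3.png

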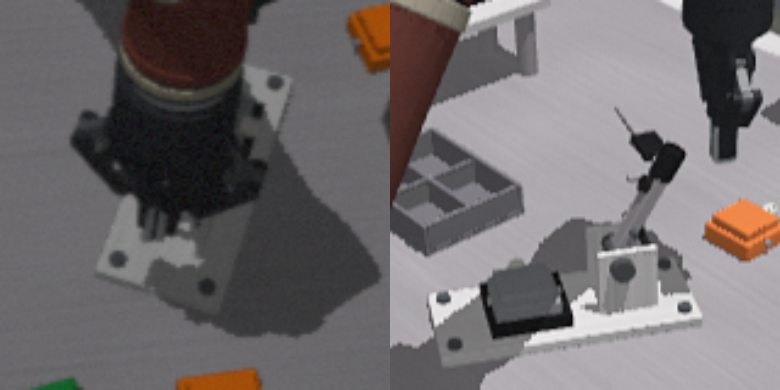

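In the side view the shut fingertips (crop 723,155) are clear on the +x side of the grip (667,160), at grip height. Pushing in steps, reading the force at each.

```bash
python3 - <<'E'
from h import *
from station import arm,snapshot
import cv2
f0=np.array(arm.read_ft_force())
P=[]
for x in (.115,.09,.065):
    arm.line_to(W(x,0,.215),0.08)
    print(x,arm.read_time(),np.round(arm.read_ft_force()-f0,2))
b=snapshot("side");P.append(b)
for x in (.048,.025):
    arm.line_to(W(x,0,.215),0.08)
    print(x,arm.read_time(),np.round(arm.read_ft_force()-f0,2))
arm.pause(.3);P.append(snapshot("side"))
cv2.imwrite("pics/c4.png",np.hstack([cv2.resize(b[90:250,200:360],(390,390)) for b in P]))
E
```

```text
0.115 3.2667 [ 5.2  -2.86  2.35]
0.09 3.725 [ 2.45 -1.53  1.34]
0.065 4.1833 [ 0.24 -1.35 -0.1 ]
0.048 4.5917 [ 0.14 -0.72  0.29]
0.025 5.025 [ 0.1  -0.15 -0.06]
```

View pics/c4.png

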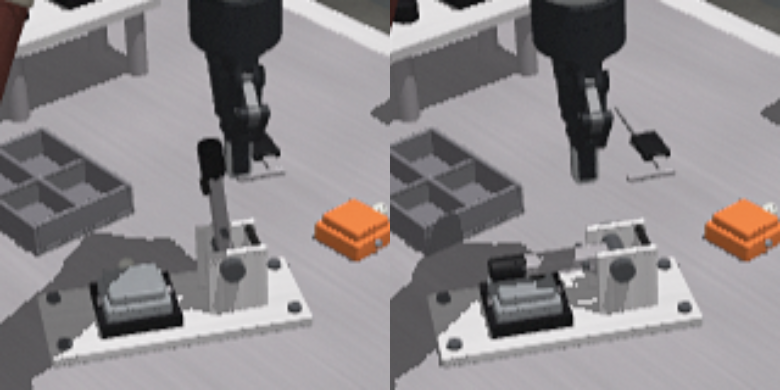

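The left half shows the arm near upright. In the right half it is down level over the housing (grip at crop 507,267), with the housing still in its nest. Now I back off and check.

```bash
python3 - <<'E'
from h import *
from station import arm,snapshot
import cv2
arm.line_to(W(.025,0,.32),0.12)
arm.movep([.62,0.02,.33],ori(1))
arm.pause(.5)
a,b=snapshot("scene"),snapshot("side")
cv2.imwrite("pics/c5.png",np.hstack([cv2.resize(a[190:330,320:460],(390,390)),cv2.resize(b[130:250,205:325],(390,390))]))
cv2.imwrite("pics/s5.png",b)
# down-level grip end: x=50-115, z=62
c=W(.05-.10,0,.062)
print("grip pred crop scene",(proj("scene",c)-[320,190])*390/140,"side",(proj("side",c)-[205,130])*390/120+[390,0])
h=W(-.035,0,.048);print("housing top pred",(proj("scene",h)-[320,190])*390/140,(proj("side",h)-[205,130])*390/120+[390,0])
print(arm.read_time(),arm.read_ft_force(),arm.read_tool_pos())
E
```

```text
grip pred crop scene [221.51250982  84.86975914] side [526.66260329 225.0787944 ]
housing top pred [214.6394924  109.33461355] [550.12497048 238.84637206]
8.05 [ 0.35631198  1.13061691 -0.09665943] [0.6199974  0.0200353  0.33004856]
```

View pics/c5.png

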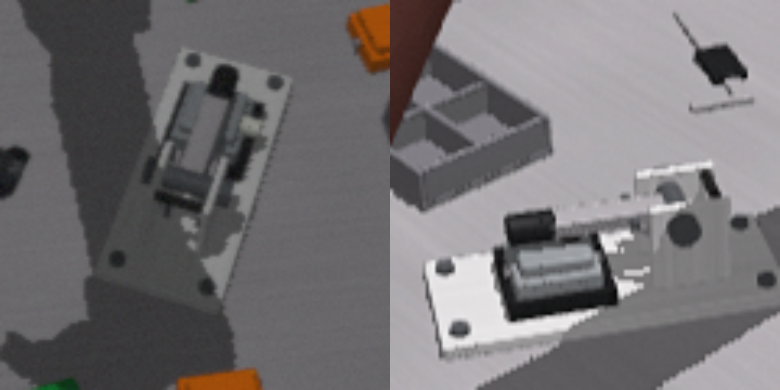

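View pics/s5.png

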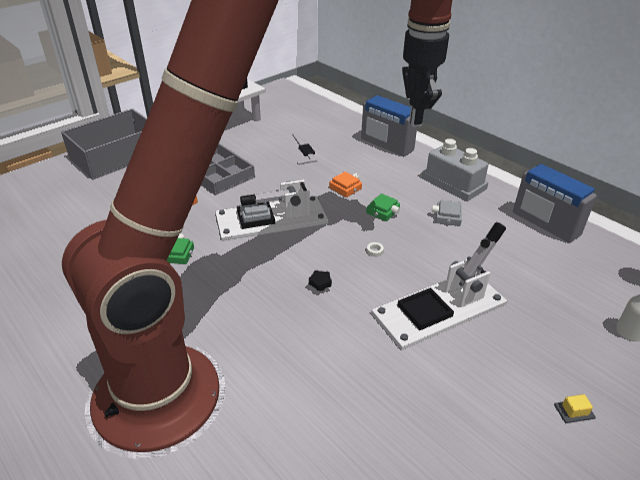

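The loaded arm is level, with its grip where I predicted for fully down (scene crop 222,80; side crop 528,225). The housing sits square in its nest, the empty station's arm is still back (side 495,232), and the gripper is clear.

```bash
python3 -c "
from station import ticket
ticket.finish_job()"
```

```text
the job is handed in; nothing more can be done
```

The loaded station's hold-down arm is fully down over the housing. I pushed its grip over the snap point with shut fingers, let it spring down by itself, and handed the job in at about 8 s of the 29 s allowed.

- **Push:** the reading was about 6 N (8 N at most by 40 ms-scale noise not checked) at first contact and fell to nearly zero by the snap point, a little above the stated 4 N but far below the limits.
- **Loaded arm:** in the last scene and side pictures it is level, and its grip is within about 2 mm of where it should be when fully down. I did not read the joint value itself, only the pictures.
- **Housing:** it sits upright in its nest; I judged this by eye and did not measure its offset.
- **Empty station and robot:** the empty station's arm is still thrown back, and the gripper was well clear of everything at hand-in.
- **Disagreements:** the two cameras differed by about 3 mm on the station's position. I used the average.

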